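Index the banding wheel to its next notch

ROBOT

A 6-joint arm with a two-finger parallel gripper is mounted at the origin on a cart in front of the work surface, level with it; the furniture and walls round the work are solid. World frame = base frame: x ahead of the robot, y to its left, z up, the work surface at z = 0. Lengths are in m, angles in rad, forces in N, time in s.
With the tool pointing down it reaches from about 0.25 to 0.725 m from the base axis. Payload 4 kg.
Tool frame: the origin (TCP) lies midway between the tips of the shut fingers; the grasp point (between the pads) lies 19 mm behind it; z points along the fingers, y is the line along which they close (so a half turn about z gives the same grasp; the last joint's range is limited). The gripper opens to 85 mm and grips with 20 to 120 N. Pads are 22 mm wide; open, the fingers measure 114 mm over their backs; the gripper's body (76 mm by 85 mm) begins 54 mm behind the grasp point. The pads swing forward as they close: fully open they stand 13 mm farther back than shut.
Start: joints at [-1.344, 0.241, 0.005, 1.335, 0, 1.571], TCP at [0.112, -0.487, 0.231] pointing down, gripper open.
Joint ranges: [-2.72, 2.72], [-1.05, 1.87], [-1.09, 1.28], [-1.99, 2.15], [-1.42, 1.44], [-3.14, 3.14]. Speed limits (rad/s): [2.79, 2.79, 3.14, 3.14, 3.14, 3.14].

INTERFACE

Orientations are given as a unit quaternion [x, y, z, w].
In Python, from workcell import get_obs, camera, job_done, silhouettes gives the robot as it stands. The module is installed in compiled form; this text tells all that it offers.
- The arm moves only by the tool drive_tool, never from a script. Its argument "increments" is a list of rows, each a list of 3 entries, a list of its own where there are three numbers: the shift along the world's x, y, z in mm, then the turn, a rotation vector about the world's x, y, z in degrees, then the opening, from 0 (shut) to 1 (fully open). A call has 1 to 8 rows; each row shifts and turns the commanded pose from where the row before left it; what a row does not reach is not made up. A row lasts 1/12 s, in which the tool goes at most 41.7 mm and 7.16 degrees, less where a joint would pass 70% of its speed; a pose out of reach is approached as far as the arm can. A call is refused whole if a number of a shift passes 41.7 or a number of a turn 7.16, either way. A call with a gripper value outside its range is refused whole. The fingers move at their own pace and stop on an object; the grip force is fixed at half the most. Time passes only in rows, so rows that do not move let the fingers close. It gives the time, the measured TCP pose, the force, the opening and the grip force at its end, in the units of the state.
- get_obs(): the state, without advancing time (a new reading comes with each control period).
- camera(name): name is "scene" or "top"; returns a dict with "image" (384x512x3 uint8, red, green, blue), "K" (3x3 intrinsics, pixels), "k1" (the pictures are not rectified: a ray, as slopes to the right and down, at radius r is drawn at 1 + k1 r^2 times it, then the intrinsics apply), "view" (4x4, takes a point from world to camera coordinates). Camera axes: x right, y down, z forward; pixel columns grow to the right and rows downward; lengths in m; the calibration is good to about 2 mm. A picture is of the moment at which its call begins. There is no depth.
- job_done(): hands the job in; it is judged then, once.
Trained networks look in a picture, given as the dict that the camera call returned (one of the last four; its "shot" number tells which), for a name from the list of things; names that differ only in an ending like _2 or _b are one class to them, and where a whole thing is asked for, a point or a joint stands for the part that bears it (a point fixed in the world has none). Each returns a list of dicts, best first, with "conf" (0 to 1); they miss things now and then, are a little off and sometimes report something else, mostly with a low value. They report only what shows in the picture. A call takes as long as a camera call.
- silhouettes(query, picture): "region" (384x512 bool, what is visible of it) and "bbox" ([left, top, right, bottom] in pixels, round what is visible of it).
The state is a dict: "clock": time; "joint_pos": joint angles; "joint_vel": joint speeds; "tau": joint torques, N m; "eef_pos": TCP position; "tool_rot": TCP orientation; "ft_force": force on the tool from outside, world axes, zero at the start; "ft_torque": the same for the moment, N m; "grip_width": finger opening in m; "grasp_force": force on a finger pad.
Only numpy, scipy, OpenCV 4.12 (cv2) and the standard library are available. Lean on these libraries where they do the work, as an engineer would, in place of code of your own. Each camera call takes 0.05 s, during which the arm holds its last target. There are 200 camera calls.

TASK

Bring the next station of the glaze banding wheel round: pull up the spring index pin by its ring, turn the wheel clockwise (seen from above) and let the pin snap fully home in the next notch, so that the wheel is locked again. The notch is hidden, so feel for it and never force the wheel against the pin; do not shift the tiles that lie on the wheel, and leave the other things on the table where they are.

Things in the scene. Friction and masses are not known exactly. Their poses are not given: they have to be found in the camera images.
- wheel_stand: the dark cast foot of the banding wheel, 156 mm across, fixed to the table; origin on the wheel's vertical axis at table height; z up
- index_plate: the fixed notched plate under the wheel, hidden by its skirt; origin on the wheel's axis, 46 mm over the table. The 10 mm pin (tip edges rounded) starts 8 mm deep in a 12 mm notch; pulled up over 8 mm (14 at most; spring 3 N home, 6 N at 10 mm) it frees the wheel. The only other notch is 52 to 86 degrees clockwise, exact place unknown; between them is flat. The let-go pin takes 0.1 s to fall home
- wheel: the plain aluminium turning disc, 208 mm across, skirt 15 mm deep, top face 62 mm over the table, three test tiles loose on it. Origin on its vertical axis, 46 mm over the table; its axes lie along index_plate's at the start and turn with the wheel. End stops 89 degrees clockwise and 14 degrees anticlockwise of the start; about 2 to 4 N at the ring turn it while the pin is not in a notch
- boss (a point): top centre of the steel boss (25 mm across, top 75 mm over the table) that guides the upright index pin, on the wheel 82 mm from its axis. The pin carries an upright pull ring: centre 27 mm above this point with the pin home, 37 mm across outside, 19 mm inside, bar 9 mm thick, on a 9 mm stem. The ring's plane holds the wheel's axis: pinch it along the direction of turning
- seat_1 (a point): point on the wheel's top face under wheel_tile_1; turns with the wheel
- seat_2 (a point): point on the wheel's top face under wheel_tile_2; turns with the wheel
- seat_3 (a point): point on the wheel's top face under wheel_tile_3; turns with the wheel
- wheel_tile_1: round glazed test tile, 46 mm across, 8 mm thick, loose on the wheel about 42 mm from its axis; origin at the centre of its underside
- wheel_tile_2: another such tile, 46 mm across, 8 mm thick
- wheel_tile_3: another such tile, 46 mm across, 8 mm thick
- cap_1: bystander: white ribbed bottle cap, 36 mm across, 22 mm high, on the table beside the wheel
- cap_2: bystander: another such cap
- loose_tile: bystander: round test tile, 44 mm across, 8 mm thick, on the table beside the wheel
- timer: bystander: white wind-up timer, 62 x 68 x 62 mm, at the left

How it is judged:
By the outcome, as a careful person would: the job done as asked, in the order asked, and still so for the second after the job is handed in, with the robot touching nothing.
It also fails if it takes over 54 s, if anything falls off the work surface, if the arm or the gripper's body presses on something with over 40 N, if the wrist force passes 120 N, or if a joint passes its speed limit or range.

## Working session

There is one attempt and no reset: what is moved stays moved. The work goes in short steps, Python scripts to look and compute and a tool call to move; the robot and the scene stay as the last step left them, time stands still between calls to the robot, and variables do not carry over. Pictures are saved under pics/ and viewed, at most 10 in all, crops included, and the job is handed in when it is done.

Besides the shell and the picture viewer there is one more tool, called after "Call:" in YAML: its name, and indented under it one key for each argument. drive_tool: Moves the arm, as the interface text tells. Its arguments: {"type":"object","properties":{"increments":{"type":"array"}},"required":["increments"]}

```bash
mkdir -p pics; cat > h.py <<'E'
import numpy as np, cv2
from workcell import get_obs, camera, job_done, silhouettes
def ray(c,u,v):
    K=c["K"]; p=np.array([(u-K[0,2])/K[0,0],(v-K[1,2])/K[1,1]])
    q=p.copy()
    for _ in range(20): q=p/(1+c["k1"]*(q@q))
    R=c["view"][:3,:3]; t=c["view"][:3,3]
    d=R.T@np.array([q[0],q[1],1.]); return -R.T@t, d/np.linalg.norm(d)
def atz(c,u,v,z):
    o,d=ray(c,u,v); return o+d*(z-o[2])/d[2]
def tri(rs):
    A=np.zeros((3,3));b=np.zeros(3)
    for o,d in rs:
        P=np.eye(3)-np.outer(d,d);A+=P;b+=P@o
    x=np.linalg.solve(A,b); return x,[np.linalg.norm((np.eye(3)-np.outer(d,d))@(x-o)) for o,d in rs]
def proj(c,X):
    p=c["view"][:3,:3]@np.array(X)+c["view"][:3,3]; q=p[:2]/p[2]; q=q*(1+c["k1"]*(q@q))
    return c["K"][:2,:2]@q+c["K"][:2,2]
E
python3 - <<'E'
from h import *
ims=[]
for n in ["scene","top"]:
    c=camera(n); im=c["image"][:,:,::-1].copy(); cv2.imwrite(f"pics/{n}0.png",cv2.resize(im,(768,576)))
    print(n,c["K"].tolist(),c["k1"],np.round(-c["view"][:3,:3].T@c["view"][:3,3],3))
    for q in ["wheel","boss","wheel_tile_1","cap_1","loose_tile","timer","wheel_stand"]:
        for d in silhouettes(q,c)[:4]:
            ys,xs=np.nonzero(d["region"]); print(q,round(d["conf"],2),d["bbox"],xs.mean().round(1),ys.mean().round(1),len(xs))
E
```

```text
scene [[481.15252916694817, 0.0, 246.80614638725217], [0.0, 481.15252916694817, 185.5972712856035], [0.0, 0.0, 1.0]] -0.20609942569752493 [-0.177  1.067  0.812]
wheel 0.79 [269.0, 137.5, 328.4, 169.6] 300.3 154.2 1388
boss 0.87 [269.2, 138.3, 328.6, 168.8] 298.9 155.1 1258
boss 0.54 [282.4, 141.4, 295.7, 144.8] 290.4 144.0 68
wheel_tile_1 0.66 [284.0, 139.5, 297.4, 145.7] 289.8 144.0 74
wheel_tile_1 0.63 [283.7, 148.4, 297.1, 155.1] 290.5 151.9 80
wheel_tile_1 0.45 [297.9, 140.3, 310.5, 150.1] 305.2 143.9 59
cap_1 0.27 [167.3, 256.9, 195.5, 295.5] 178.6 273.8 798
loose_tile 0.38 [265.8, 178.0, 274.1, 183.7] 269.7 179.0 75
timer 0.95 [163.6, 253.4, 194.8, 292.9] 178.5 273.7 766
wheel_stand 0.64 [266.6, 136.9, 331.4, 176.5] 299.3 156.8 1591
top [[348.2180952968849, 0.0, 254.96444023606364], [0.0, 348.2180952968849, 192.3279629148071], [0.0, 0.0, 1.0]] 0.003976743312318521 [0.436 0.072 1.028]
wheel 0.72 [342.6, 150.6, 423.8, 222.2] 379.9 186.9 3816
boss 0.77 [341.5, 147.7, 417.9, 222.5] 379.9 187.3 3856
wheel_tile_1 0.77 [392.7, 180.1, 405.5, 190.8] 399.6 184.7 211
wheel_tile_1 0.6 [380.8, 160.9, 394.7, 176.8] 386.8 169.4 179
wheel_tile_1 0.47 [360.7, 175.1, 378.4, 188.8] 369.1 181.8 212
cap_1 0.48 [343.4, 150.7, 419.4, 220.8] 380.0 187.0 3772
cap_1 0.41 [325.5, 152.0, 337.4, 162.5] 330.7 158.7 98
loose_tile 0.58 [321.1, 172.5, 330.9, 186.8] 324.4 180.2 160
timer 0.82 [117.8, 209.7, 147.6, 232.5] 133.2 217.2 526
wheel_stand 0.56 [342.4, 152.0, 422.8, 221.2] 380.1 187.4 3813
wheel_stand 0.22 [340.6, 150.5, 418.2, 222.3] 380.2 187.7 3698
```

View pics/scene0.png

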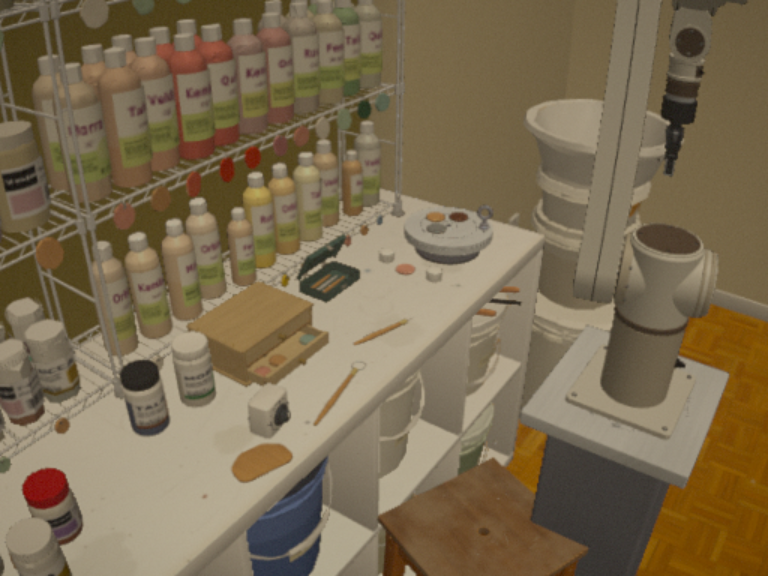

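View pics/top0.png

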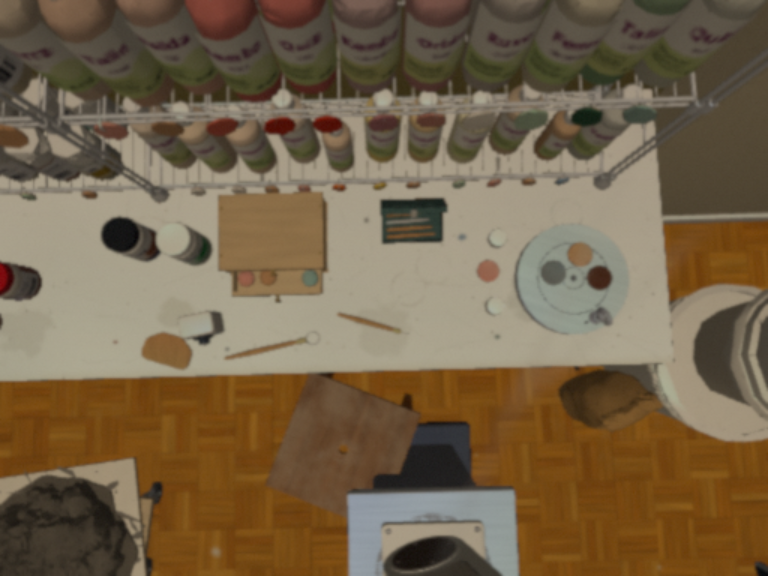

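The scene view shows the wheel at about (448,232) of the enlarged picture with the ring at (485,215). In the top view the wheel's axis is at (573,278) and the ring at (600,317), towards the robot and to the right. I'll enlarge both.

```bash
python3 - <<'E'
from h import *
t=camera("top"); s=camera("scene")
for n,c,(x0,y0,w,h) in [("tc",t,(335,142,96,88)),("sc",s,(260,125,75,55))]:
    cr=c["image"][y0:y0+h,x0:x0+w,::-1]; k=8 if n=="tc" else 8
    cv2.imwrite(f"pics/{n}.png" ,cv2.resize(cr,None,fx=6.8 if n=="tc" else 8,fy=6.8 if n=="tc" else 8,interpolation=cv2.INTER_CUBIC))
for u,v in [(381.5,185.5)]: print(atz(t,u,v,.062))
d=silhouettes("wheel",t)[0]["region"]
cn=max(cv2.findContours(d.astype(np.uint8),0,1)[0],key=cv2.contourArea); e=cv2.fitEllipse(cn);print(e,atz(t,*e[0],.062))
d=silhouettes("wheel",s)[0]["region"]
cn=max(cv2.findContours(d.astype(np.uint8),0,1)[0],key=cv2.contourArea); e=cv2.fitEllipse(cn);print(e,atz(s,*e[0],.058))
np.savez("c.npz",t=t["view"],s=s["view"])
E
```

```text
[ 0.54103781 -0.27249271  0.062     ]
((380.9521179199219, 186.0848846435547), (73.89613342285156, 77.1444320678711), 110.5670394897461) [ 0.53944583 -0.2708749   0.062     ]
((299.82781982421875, 153.44744873046875), (31.384214401245117, 65.21862030029297), 88.10253143310547) [ 0.53035294 -0.25904795  0.058     ]
```

View pics/tc.png

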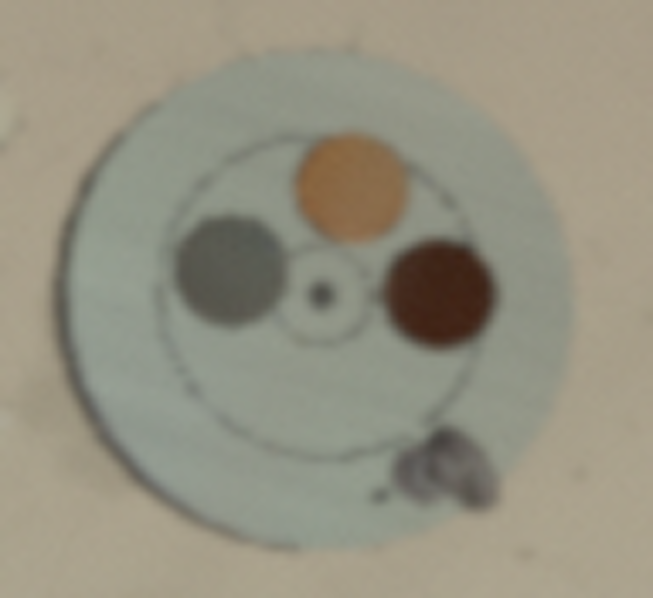

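View pics/sc.png

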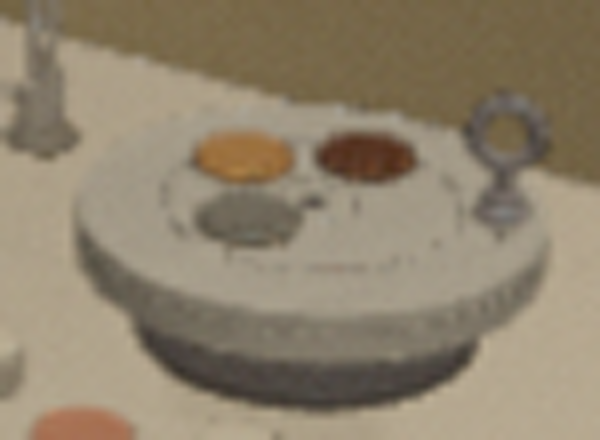

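The top crop shows the axis dot at (320,293), the ring as a bar from (445,440) to (485,500) and the boss at about (420,475). In the scene crop the axis dot is at (313,201), the ring's centre at (508,133) and the boss at (502,200).

```bash
python3 - <<'E'
from h import *
t=camera("top"); s=camera("scene")
T=lambda x,y:((x+.5)/6.8-.5+335,(y+.5)/6.8-.5+142)
S=lambda x,y:((x+.5)/8-.5+260,(y+.5)/8-.5+125)
for n,a,b in [("axis",(320,293),(313,201)),("ring",(464,468),(508,133)),("boss",(420,475),(502,195))]:
    x,r=tri([ray(t,*T(*a)),ray(s,*S(*b))]); print(n,x.round(4),np.round(r,4))
A=atz(t,*T(320,293),.062); A2=atz(s,*S(313,201),.062); print(A,A2)
for z in (.1,.102): print(atz(t,*T(464,468),z),atz(s,*S(508,133),z))
B=atz(t,*T(420,475),.075);print(B, atz(s,*S(502,197),.075),np.hypot(*(B-A)[:2]))
# fit: ring at radius 82 from A, angle th
from scipy.optimize import least_squares
def f(p):
    c=p[:2];b=c+.082*np.array([np.cos(p[2]),np.sin(p[2])]);o=p[3:5]
    r=[]
    sb=o
    for X,a,bb in [((*c,.062),(320,293),(313,201)),((*b,.102),(464,468),(508,133)),((*b,.075),(420,475),(502,197))]:
        r+=list(proj(t,X)-T(*a)); r+=list(proj(s,X)-S(*bb)-o)
    return r
q=least_squares(f,[.541,-.272,-2.1,0,0]);print(q.x,np.round(q.fun,2),q.x[:2]+.082*np.array([np.cos(q.x[2]),np.sin(q.x[2])]))
o=get_obs();print(o["eef_pos"],o["tool_rot"],o["grip_width"],o["ft_force"],o["clock"])
E
```

```text
axis [ 0.5431 -0.2726  0.0635] [0.0001 0.0001]
ring [ 0.4691 -0.3098  0.1024] [0.0002 0.0002]
boss [ 0.4672 -0.3035  0.0756] [0.0003 0.0003]
[ 0.5433714  -0.27300581  0.062     ] [ 0.54438687 -0.27526356  0.062     ]
[ 0.46897418 -0.31093474  0.1       ] [ 0.47145387 -0.31433559  0.1       ]
[ 0.46890324 -0.31010835  0.102     ] [ 0.46963193 -0.31045658  0.102     ]
[ 0.46754322 -0.30356869  0.075     ] [ 0.46657259 -0.30311325  0.075     ] 0.08175574730700422
[ 0.54317348 -0.27329858 -2.72083219 -0.02942111  0.08163886] [ 0.11  0.07  0.05  0.21 -1.24  0.25 -0.12  0.38  1.17 -0.32  0.06 -0.59] [ 0.46832564 -0.30679186]
[ 0.11242089 -0.48718099  0.23129553] [ 9.93576990e-01  1.13158140e-01 -7.17614503e-06 -1.78041949e-05] 0.08489908331198276 [-0.43371293 -0.42789757 -0.82311529] 1.1
```

Call:
drive_tool:
  increments:
    - [[13.2,6.7,0],[0,0,7.07],1]
    - [[13.2,6.7,0],[0,0,7.07],1]
    - [[13.2,6.7,0],[0,0,7.07],1]
    - [[13.2,6.7,0],[0,0,7.07],1]
    - [[13.2,6.7,0],[0,0,7.07],1]
    - [[13.2,6.7,0],[0,0,7.07],1]
    - [[13.2,6.7,0],[0,0,7.07],1]
    - [[13.2,6.7,0],[0,0,7.07],1]

```text
clock: 1.77
eef_pos: [0.2187, -0.4332, 0.2314]
tool_rot: [0.82, 0.573, 0.0, 0.0]
ft_force: [-0.1, -1.6, -0.3]
grip_width: 0.0852
grasp_force: 0.0
```

```bash
cat > st.py <<'E'
from h import *
o=get_obs();q=o["tool_rot"]
from scipy.spatial.transform import Rotation as R
M=R.from_quat(q).as_matrix()
print("t",o["clock"],"p",o["eef_pos"].round(4),"yaw_y",np.degrees(np.arctan2(M[1,1],M[0,1])).round(1),"z",M[:,2].round(3),"q",np.degrees(o["joint_pos"]).round(0),"f",o["ft_force"].round(1),"m",o["ft_torque"].round(2),"w",round(o["grip_width"]*1e3,1),o["grasp_force"])
E
python3 st.py
```

```text
t 1.7667 p [ 0.2187 -0.4332  0.2314] yaw_y -20.1 z [ 0. -0. -1.] q [-63.  12.  -2.  76.   0.  47.] f [-0.1 -1.6 -0.3] m [ 0.01 -0.02 -0.01] w 85.2 0.0
```

Call:
drive_tool:
  increments:
    - [[13.2,6.7,0],[0,0,7.07],1]
    - [[13.2,6.7,0],[0,0,7.07],1]
    - [[13.2,6.7,0],[0,0,7.07],1]
    - [[13.2,6.7,0],[0,0,7.07],1]
    - [[13.2,6.7,0],[0,0,7.07],1]
    - [[13.2,6.7,0],[0,0,7.07],1]
    - [[13.2,6.7,0],[0,0,7.07],1]
    - [[13.2,6.7,0],[0,0,7.07],1]

```text
clock: 2.43
eef_pos: [0.3243, -0.3796, 0.2313]
tool_rot: [0.45, 0.893, -0.0, 0.0]
ft_force: [0.1, -0.2, -0.7]
grip_width: 0.0854
grasp_force: 0.0
```

Call:
drive_tool:
  increments:
    - [[13.2,6.7,0],[0,0,7.07],1]
    - [[13.2,6.7,0],[0,0,7.07],1]
    - [[13.2,6.7,0],[0,0,7.07],1]
    - [[13.2,6.7,0],[0,0,7.07],1]
    - [[13.2,6.7,0],[0,0,7.07],1]
    - [[13.2,6.7,0],[0,0,7.07],1]
    - [[13.2,6.7,0],[0,0,7.07],1]
    - [[13.2,6.7,0],[0,0,7.07],1]

```text
clock: 3.1
eef_pos: [0.4299, -0.326, 0.2313]
tool_rot: [-0.026, 1.0, 0.0, -0.0]
ft_force: [-0.3, -0.3, -0.0]
grip_width: 0.0855
grasp_force: 0.0
```

Call:
drive_tool:
  increments:
    - [[13.2,6.7,0],[0,0,7.07],1]
    - [[13.2,6.7,0],[0,0,7.07],1]
    - [[13.2,6.7,0],[0,0,7.07],1]
    - [[0,0,-20],[0,0,0],1]
    - [[0,0,-20],[0,0,0],1]
    - [[0,0,0],[0,0,0],1]

```text
clock: 3.6
eef_pos: [0.467, -0.3047, 0.1873]
tool_rot: [-0.207, 0.978, 0.003, -0.003]
ft_force: [-0.6, 0.6, -0.3]
grip_width: 0.0854
grasp_force: 0.0
```

```bash
python3 st.py; python3 - <<'E'
from h import *
c=camera("scene"); cv2.imwrite("pics/s1.png",cv2.resize(c["image"][95:185,250:350,::-1],None,fx=6,fy=6,interpolation=cv2.INTER_CUBIC))
E
```

```text
t 3.6 p [ 0.467  -0.3047  0.1873] yaw_y 113.9 z [-0.006  0.004 -1.   ] q [-33.  22.   5.  73.  -0. -57.] f [-0.6  0.6 -0.3] m [0.07 0.01 0.02] w 85.4 0.0
```

View pics/s1.png

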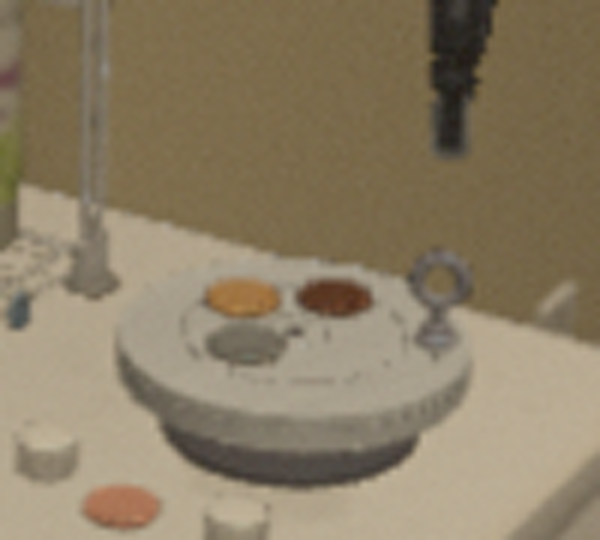

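The picture shows the gripper above the ring, edge-on and in line with the ring's plane (ring at (440,278), fingers at (450,150)). Descending.

Call:
drive_tool:
  increments:
    - [[0,0,-15],[0,0,0],1]
    - [[0,0,-15],[0,0,0],1]
    - [[0,0,-15],[0,0,0],1]
    - [[0,0,-15],[0,0,0],1]
    - [[0,0,0],[0,0,0],1]
    - [[0,0,0],[0,0,0],1]

```text
clock: 4.15
eef_pos: [0.4687, -0.3065, 0.1319]
tool_rot: [-0.207, 0.978, 0.0, -0.0]
ft_force: [-0.2, 0.2, 0.8]
grip_width: 0.0857
grasp_force: 0.0
```

```bash
python3 st.py
```

```text
t 4.15 p [ 0.4687 -0.3065  0.1319] yaw_y 113.9 z [-0.  0. -1.] q [-33.  24.  -0.  66.  -0. -57.] f [-0.2  0.2  0.8] m [-0.03 -0.04  0.01] w 85.7 0.0
```

Call:
drive_tool:
  increments:
    - [[0,0,-16],[0,0,0],1]
    - [[0,0,-16],[0,0,0],1]
    - [[0,0,-15],[0,0,0],1]
    - [[0,0,0],[0,0,0],0.6]
    - [[0,0,0],[0,0,0],0.4]
    - [[0,0,0],[0,0,0],0.3]
    - [[0,0,0],[0,0,0],0.24]
    - [[0,0,0],[0,0,0],0.2]

```text
clock: 4.82
eef_pos: [0.4697, -0.3069, 0.0858]
tool_rot: [-0.207, 0.978, -0.001, 0.001]
ft_force: [0.6, -0.7, -0.2]
grip_width: 0.0256
grasp_force: 0.0
```

Call:
drive_tool:
  increments:
    - [[0,0,0],[0,0,0],0.2]
    - [[0,0,0],[0,0,0],0.2]

```text
clock: 4.98
eef_pos: [0.4691, -0.3065, 0.0849]
tool_rot: [-0.207, 0.978, -0.0, 0.0]
ft_force: [0.2, 0.4, 0.4]
grip_width: 0.0171
grasp_force: 0.0
```

```bash
python3 st.py
```

```text
t 4.9833 p [ 0.4691 -0.3065  0.0849] yaw_y 113.9 z [ 0.001 -0.001 -1.   ] q [-33.  26.  -4.  59.  -0. -57.] f [0.2 0.4 0.4] m [-0.03 -0.03 -0.02] w 17.1 0.0
```

Free at 17 mm; narrow in steps.

Call:
drive_tool:
  increments:
    - [[0,0,0],[0,0,0],0.16]
    - [[0,0,0],[0,0,0],0.16]
    - [[0,0,0],[0,0,0],0.16]

```text
clock: 5.23
eef_pos: [0.469, -0.3065, 0.0844]
tool_rot: [-0.207, 0.978, -0.0, 0.0]
ft_force: [1.1, -0.1, 1.4]
grip_width: 0.0135
grasp_force: 0.3
```

Call:
drive_tool:
  increments:
    - [[0,0,0],[0,0,0],0.14]
    - [[0,0,0],[0,0,0],0.14]
    - [[0,0,0],[0,0,0],0.13]
    - [[0,0,0],[0,0,0],0.13]

```text
clock: 5.57
eef_pos: [0.4692, -0.3069, 0.0845]
tool_rot: [-0.207, 0.978, -0.001, 0.0]
ft_force: [0.2, -2.9, 0.3]
grip_width: 0.011
grasp_force: 1.5
```

```bash
python3 st.py
```

```text
t 5.5667 p [ 0.4692 -0.3069  0.0845] yaw_y 113.9 z [ 0.001 -0.001 -1.   ] q [-33.  26.  -4.  59.  -0. -57.] f [ 0.2 -2.9  0.3] m [-0.53 -0.26  0.04] w 11.0 1.4870426958077587
```

Call:
drive_tool:
  increments:
    - [[0.4,-0.9,0],[0,0,0],0.13]
    - [[0,0,0],[0,0,0],0.12]
    - [[0,0,0],[0,0,0],0.12]

```text
clock: 5.82
eef_pos: [0.4694, -0.3074, 0.0844]
tool_rot: [-0.207, 0.978, -0.0, 0.0]
ft_force: [0.8, -2.8, 0.3]
grip_width: 0.0102
grasp_force: 1.2
```

Call:
drive_tool:
  increments:
    - [[0,0,0],[0,0,0],0.1]
    - [[0,0,0],[0,0,0],0.08]
    - [[0,0,0],[0,0,0],0.08]
    - [[0,0,0],[0,0,0],0.05]

```text
clock: 6.15
eef_pos: [0.4695, -0.3076, 0.0845]
tool_rot: [-0.207, 0.978, -0.001, 0.0]
ft_force: [0.6, -3.9, 0.7]
grip_width: 0.0078
grasp_force: 58.3
```

```bash
python3 st.py
```

```text
t 6.15 p [ 0.4695 -0.3076  0.0845] yaw_y 113.9 z [ 0.001 -0.001 -1.   ] q [-33.  27.  -4.  59.  -0. -57.] f [ 0.6 -3.9  0.7] m [-0.77 -0.26  0.5 ] w 7.8 58.29347254126333
```

Call:
drive_tool:
  increments:
    - [[0.2,-0.6,0],[0,0,0],0]
    - [[0,0,0],[0,0,0],0]
    - [[0,0,2.5],[0,0,0],0]
    - [[0,0,2.5],[0,0,0],0]
    - [[0,0,2.5],[0,0,0],0]
    - [[0,0,2],[0,0,0],0]
    - [[0,0,1.5],[0,0,0],0]
    - [[0,0,0],[0,0,0],0]

```text
clock: 6.82
eef_pos: [0.4688, -0.3064, 0.0945]
tool_rot: [-0.207, 0.978, 0.002, -0.0]
ft_force: [2.5, 1.8, -6.1]
grip_width: 0.0079
grasp_force: 58.2
```

```bash
python3 st.py
```

```text
t 6.8167 p [ 0.4688 -0.3064  0.0945] yaw_y 113.9 z [-0.002  0.003 -1.   ] q [-33.  26.  -3.  61.   0. -57.] f [ 2.5  1.8 -6.1] m [ 0.17 -0.58  0.02] w 7.9 58.23406685551163
```

```bash
cat > orb.py <<'E'
import sys,json,numpy as np
a0,st,n,op=map(float,sys.argv[1:5]); R=81.6; k=0;acc=np.zeros(2)
P=lambda a:R*np.array([np.cos(np.radians(a)),np.sin(np.radians(a))])
rows=[]
for i in range(int(n)):
    d=np.round(P(a0-st*(i+1))-P(a0)-acc,1); acc+=d; rows.append([[*d.tolist(),0],[0,0,-st],op])
for i in range(0,len(rows),8): print(json.dumps(rows[i:i+8]))
E
python3 orb.py -156 2 22 0
```

```text
[[[-1.1, 2.6, 0], [0, 0, -2.0], 0.0], [[-1.0, 2.7, 0], [0, 0, -2.0], 0.0], [[-1.0, 2.7, 0], [0, 0, -2.0], 0.0], [[-0.8, 2.7, 0], [0, 0, -2.0], 0.0], [[-0.7, 2.7, 0], [0, 0, -2.0], 0.0], [[-0.7, 2.8, 0], [0, 0, -2.0], 0.0], [[-0.5, 2.8, 0], [0, 0, -2.0], 0.0], [[-0.5, 2.8, 0], [0, 0, -2.0], 0.0]]
[[[-0.3, 2.9, 0], [0, 0, -2.0], 0.0], [[-0.3, 2.8, 0], [0, 0, -2.0], 0.0], [[-0.1, 2.8, 0], [0, 0, -2.0], 0.0], [[-0.1, 2.9, 0], [0, 0, -2.0], 0.0], [[0.1, 2.8, 0], [0, 0, -2.0], 0.0], [[0.1, 2.9, 0], [0, 0, -2.0], 0.0], [[0.3, 2.8, 0], [0, 0, -2.0], 0.0], [[0.3, 2.8, 0], [0, 0, -2.0], 0.0]]
[[[0.5, 2.9, 0], [0, 0, -2.0], 0.0], [[0.5, 2.8, 0], [0, 0, -2.0], 0.0], [[0.7, 2.7, 0], [0, 0, -2.0], 0.0], [[0.7, 2.8, 0], [0, 0, -2.0], 0.0], [[0.8, 2.7, 0], [0, 0, -2.0], 0.0], [[1.0, 2.7, 0], [0, 0, -2.0], 0.0]]
```

Call:
drive_tool:
  increments:
    - [[-1.1,2.6,0.3],[0,0,-2],0]
    - [[-1.0,2.7,0.3],[0,0,-2],0]
    - [[-1.0,2.7,0],[0,0,-2],0]
    - [[-0.8,2.7,0],[0,0,-2],0]

```text
clock: 7.15
eef_pos: [0.465, -0.296, 0.0952]
tool_rot: [-0.137, 0.991, 0.001, -0.0]
ft_force: [1.2, -0.8, -6.9]
grip_width: 0.0074
grasp_force: 58.4
```

```bash
python3 st.py
```

```text
t 7.15 p [ 0.465  -0.296   0.0952] yaw_y 105.8 z [-0.001  0.002 -1.   ] q [-33.  25.  -5.  60.   0. -48.] f [ 1.2 -0.8 -6.9] m [ 0.07 -0.67  0.12] w 7.4 58.40712691613817
```

The wheel turns freely with the pin up. Continuing.

Call:
drive_tool:
  increments:
    - [[-0.7,2.7,0],[0,0,-2],0]
    - [[-0.7,2.8,0],[0,0,-2],0]
    - [[-0.5,2.8,0],[0,0,-2],0]
    - [[-0.5,2.8,0],[0,0,-2],0]
    - [[-0.3,2.9,0],[0,0,-2],0]
    - [[-0.3,2.8,0],[0,0,-2],0]
    - [[-0.1,2.8,0],[0,0,-2],0]
    - [[-0.1,2.9,0],[0,0,-2],0]

```text
clock: 7.82
eef_pos: [0.4618, -0.2736, 0.0953]
tool_rot: [0.002, 1.0, 0.001, -0.001]
ft_force: [2.5, 0.8, -6.1]
grip_width: 0.0078
grasp_force: 58.4
```

Call:
drive_tool:
  increments:
    - [[0.1,2.8,0],[0,0,-2],0]
    - [[0.1,2.9,0],[0,0,-2],0]
    - [[0.3,2.8,0],[0,0,-2],0]
    - [[0.3,2.8,0],[0,0,-2],0]
    - [[0.5,2.9,0],[0,0,-2],0]
    - [[0.5,2.8,0],[0,0,-2],0]
    - [[0.7,2.7,0],[0,0,-2],0]
    - [[0.7,2.8,0],[0,0,-2],0]

```text
clock: 8.48
eef_pos: [0.4648, -0.2513, 0.0953]
tool_rot: [0.141, 0.99, 0.001, -0.001]
ft_force: [2.8, 0.0, -6.9]
grip_width: 0.0081
grasp_force: 58.4
```

Call:
drive_tool:
  increments:
    - [[0.8,2.7,0],[0,0,-2],0]
    - [[1.0,2.7,0],[0,0,-2],0]
    - [[0,0,0],[0,0,0],0]
    - [[0,0,0],[0,0,0],0]
    - [[0,0,0],[0,0,0],0]

```text
clock: 8.9
eef_pos: [0.4666, -0.2459, 0.0954]
tool_rot: [0.174, 0.985, 0.001, -0.001]
ft_force: [1.7, 3.0, -6.8]
grip_width: 0.0077
grasp_force: 58.4
```

```bash
python3 st.py; python3 orb.py 160 1 8 0.16
```

```text
t 8.9 p [ 0.4666 -0.2459  0.0954] yaw_y 69.9 z [-0.001  0.002 -1.   ] q [-28.  23.  -9.  59.   0.  -8.] f [ 1.7  3.  -6.8] m [ 0.36 -0.39  0.07] w 7.7 58.35141961789759
[[[0.5, 1.3, 0], [0, 0, -1.0], 0.16], [[0.5, 1.4, 0], [0, 0, -1.0], 0.16], [[0.6, 1.3, 0], [0, 0, -1.0], 0.16], [[0.5, 1.3, 0], [0, 0, -1.0], 0.16], [[0.6, 1.3, 0], [0, 0, -1.0], 0.16], [[0.6, 1.3, 0], [0, 0, -1.0], 0.16], [[0.7, 1.2, 0], [0, 0, -1.0], 0.16], [[0.6, 1.3, 0], [0, 0, -1.0], 0.16]]
```

Call:
drive_tool:
  increments:
    - [[0,0,-1.5],[0,0,0],0]
    - [[0,0,-1],[0,0,0],0]
    - [[0,0,0],[0,0,0],0.16]
    - [[0,0,0],[0,0,0],0.16]
    - [[0,0,0],[0,0,0],0.16]
    - [[0,0,-1],[0,0,0],0.16]
    - [[0,0,-1],[0,0,0],0.16]
    - [[0,0,0],[0,0,0],0.16]

```text
clock: 9.57
eef_pos: [0.4674, -0.2469, 0.0916]
tool_rot: [0.175, 0.985, -0.0, 0.0]
ft_force: [0.3, -0.4, -0.3]
grip_width: 0.0137
grasp_force: 0.0
```

```bash
python3 st.py
```

```text
t 9.5667 p [ 0.4674 -0.2469  0.0916] yaw_y 69.9 z [ 0. -0. -1.] q [-28.  23.  -9.  58.  -0.  -8.] f [ 0.3 -0.4 -0.3] m [-0.04  0.05  0.  ] w 13.7 0.0
```

Call:
drive_tool:
  increments:
    - [[0.5,1.3,0],[0,0,-1],0.16]
    - [[0.5,1.4,0],[0,0,-1],0.16]
    - [[0.6,1.3,0],[0,0,-1],0.16]
    - [[0.5,1.3,0],[0,0,-1],0.16]
    - [[0.6,1.3,0],[0,0,-1],0.16]
    - [[0.6,1.3,0],[0,0,-1],0.16]

```text
clock: 10.07
eef_pos: [0.4705, -0.2391, 0.0914]
tool_rot: [0.227, 0.974, -0.0, -0.0]
ft_force: [-1.4, -3.9, -0.8]
grip_width: 0.0136
grasp_force: 2.0
```

```bash
python3 st.py; python3 orb.py 155 0.5 72 0.16
```

```text
t 10.0667 p [ 0.4705 -0.2391  0.0914] yaw_y 63.8 z [-0.    -0.001 -1.   ] q [-27.  23.  -9.  58.  -0.  -1.] f [-1.4 -3.9 -0.8] m [-0.78  0.23 -0.02] w 13.6 1.9633374502882361
[[[0.3, 0.6, 0], [0, 0, -0.5], 0.16], [[0.3, 0.7, 0], [0, 0, -0.5], 0.16], [[0.3, 0.6, 0], [0, 0, -0.5], 0.16], [[0.3, 0.7, 0], [0, 0, -0.5], 0.16], [[0.4, 0.6, 0], [0, 0, -0.5], 0.16], [[0.3, 0.6, 0], [0, 0, -0.5], 0.16], [[0.3, 0.7, 0], [0, 0, -0.5], 0.16], [[0.4, 0.6, 0], [0, 0, -0.5], 0.16]]
[[[0.3, 0.6, 0], [0, 0, -0.5], 0.16], [[0.4, 0.6, 0], [0, 0, -0.5], 0.16], [[0.3, 0.6, 0], [0, 0, -0.5], 0.16], [[0.4, 0.6, 0], [0, 0, -0.5], 0.16], [[0.4, 0.7, 0], [0, 0, -0.5], 0.16], [[0.4, 0.6, 0], [0, 0, -0.5], 0.16], [[0.3, 0.6, 0], [0, 0, -0.5], 0.16], [[0.4, 0.6, 0], [0, 0, -0.5], 0.16]]
[[[0.4, 0.6, 0], [0, 0, -0.5], 0.16], [[0.4, 0.5, 0], [0, 0, -0.5], 0.16], [[0.4, 0.6, 0], [0, 0, -0.5], 0.16], [[0.4, 0.6, 0], [0, 0, -0.5], 0.16], [[0.4, 0.6, 0], [0, 0, -0.5], 0.16], [[0.4, 0.6, 0], [0, 0, -0.5], 0.16], [[0.5, 0.6, 0], [0, 0, -0.5], 0.16], [[0.4, 0.5, 0], [0, 0, -0.5], 0.16]]
[[[0.4, 0.6, 0], [0, 0, -0.5], 0.1
[... 1047 characters left out ...]
5, 0.4, 0], [0, 0, -0.5], 0.16], [[0.6, 0.5, 0], [0, 0, -0.5], 0.16], [[0.5, 0.4, 0], [0, 0, -0.5], 0.16]]
[[[0.6, 0.4, 0], [0, 0, -0.5], 0.16], [[0.6, 0.4, 0], [0, 0, -0.5], 0.16], [[0.6, 0.4, 0], [0, 0, -0.5], 0.16], [[0.6, 0.5, 0], [0, 0, -0.5], 0.16], [[0.5, 0.4, 0], [0, 0, -0.5], 0.16], [[0.6, 0.4, 0], [0, 0, -0.5], 0.16], [[0.6, 0.4, 0], [0, 0, -0.5], 0.16], [[0.6, 0.3, 0], [0, 0, -0.5], 0.16]]
[[[0.6, 0.4, 0], [0, 0, -0.5], 0.16], [[0.6, 0.4, 0], [0, 0, -0.5], 0.16], [[0.6, 0.4, 0], [0, 0, -0.5], 0.16], [[0.6, 0.4, 0], [0, 0, -0.5], 0.16], [[0.6, 0.3, 0], [0, 0, -0.5], 0.16], [[0.7, 0.4, 0], [0, 0, -0.5], 0.16], [[0.6, 0.3, 0], [0, 0, -0.5], 0.16], [[0.6, 0.4, 0], [0, 0, -0.5], 0.16]]
```

Call:
drive_tool:
  increments:
    - [[0.3,0.6,0],[0,0,-0.5],0.16]
    - [[0.3,0.7,0],[0,0,-0.5],0.16]
    - [[0.3,0.6,0],[0,0,-0.5],0.16]
    - [[0.3,0.7,0],[0,0,-0.5],0.16]
    - [[0.4,0.6,0],[0,0,-0.5],0.16]

```text
clock: 10.48
eef_pos: [0.4722, -0.2356, 0.0914]
tool_rot: [0.248, 0.969, -0.0, -0.0]
ft_force: [-1.2, -3.0, -0.7]
grip_width: 0.0134
grasp_force: 1.8
```

Call:
drive_tool:
  increments:
    - [[0.3,0.6,0],[0,0,-0.5],0.16]
    - [[0.3,0.7,0],[0,0,-0.5],0.16]
    - [[0.4,0.6,0],[0,0,-0.5],0.16]
    - [[0.3,0.6,0],[0,0,-0.5],0.16]
    - [[0.4,0.6,0],[0,0,-0.5],0.16]

```text
clock: 10.9
eef_pos: [0.474, -0.2324, 0.0914]
tool_rot: [0.269, 0.963, -0.0, -0.0]
ft_force: [-0.8, -4.5, -1.6]
grip_width: 0.0135
grasp_force: 1.8
```

Call:
drive_tool:
  increments:
    - [[0.3,0.6,0],[0,0,-0.5],0.16]
    - [[0.4,0.6,0],[0,0,-0.5],0.16]
    - [[0.4,0.7,0],[0,0,-0.5],0.16]
    - [[0.4,0.6,0],[0,0,-0.5],0.16]

```text
clock: 11.23
eef_pos: [0.4755, -0.2299, 0.0914]
tool_rot: [0.285, 0.958, 0.0, 0.0]
ft_force: [-0.5, -2.9, -0.8]
grip_width: 0.0138
grasp_force: 1.5
```

Call:
drive_tool:
  increments:
    - [[0.3,0.6,0],[0,0,-0.5],0.16]
    - [[0.4,0.6,0],[0,0,-0.5],0.16]
    - [[0.4,0.6,0],[0,0,-0.5],0.16]
    - [[0.4,0.5,0],[0,0,-0.5],0.16]

```text
clock: 11.57
eef_pos: [0.477, -0.2276, 0.0914]
tool_rot: [0.302, 0.953, 0.0, 0.0]
ft_force: [-0.4, -3.5, -0.7]
grip_width: 0.0134
grasp_force: 1.6
```

Call:
drive_tool:
  increments:
    - [[0.4,0.6,0],[0,0,-0.5],0.16]
    - [[0.4,0.6,0],[0,0,-0.5],0.16]
    - [[0.4,0.6,0],[0,0,-0.5],0.16]
    - [[0.4,0.6,0],[0,0,-0.5],0.16]

```text
clock: 11.9
eef_pos: [0.4787, -0.2244, 0.0914]
tool_rot: [0.318, 0.948, 0.001, -0.0]
ft_force: [-0.4, 0.0, 0.2]
grip_width: 0.0134
grasp_force: 0.0
```

Call:
drive_tool:
  increments:
    - [[0.5,0.6,0],[0,0,-0.5],0.16]
    - [[0.4,0.5,0],[0,0,-0.5],0.16]
    - [[0,0,0],[0,0,0],0.16]

```text
clock: 12.15
eef_pos: [0.4795, -0.2238, 0.0915]
tool_rot: [0.327, 0.945, 0.0, -0.0]
ft_force: [0.1, -0.1, 0.0]
grip_width: 0.014
grasp_force: 0.1
```

```bash
python3 st.py
```

```text
t 12.15 p [ 0.4795 -0.2238  0.0915] yaw_y 51.9 z [-0.  0. -1.] q [-25.  23.  -9.  58.   0.  13.] f [ 0.1 -0.1  0. ] m [-0.    0.04  0.  ] w 14.0 0.13236570521257818
```

Call:
drive_tool:
  increments:
    - [[0.4,0.6,0],[0,0,-0.5],0.16]
    - [[0.5,0.6,0],[0,0,-0.5],0.16]
    - [[0,0,0],[0,0,0],0.16]

```text
clock: 12.4
eef_pos: [0.4803, -0.2228, 0.0914]
tool_rot: [0.335, 0.942, 0.0, -0.0]
ft_force: [-1.3, -0.2, -0.1]
grip_width: 0.0138
grasp_force: 0.3
```

```bash
python3 st.py;  python3 - <<'E'
from h import *
c=camera("scene"); cv2.imwrite("pics/s2.png",cv2.resize(c["image"][95:185,250:350,::-1],None,fx=6,fy=6,interpolation=cv2.INTER_CUBIC))
E
```

```text
t 12.4 p [ 0.4803 -0.2228  0.0914] yaw_y 50.9 z [-0.  0. -1.] q [-25.  23.  -9.  58.   0.  14.] f [-1.3 -0.2 -0.1] m [-0.1   0.15  0.04] w 13.8 0.32898798817768693
```

View pics/s2.png

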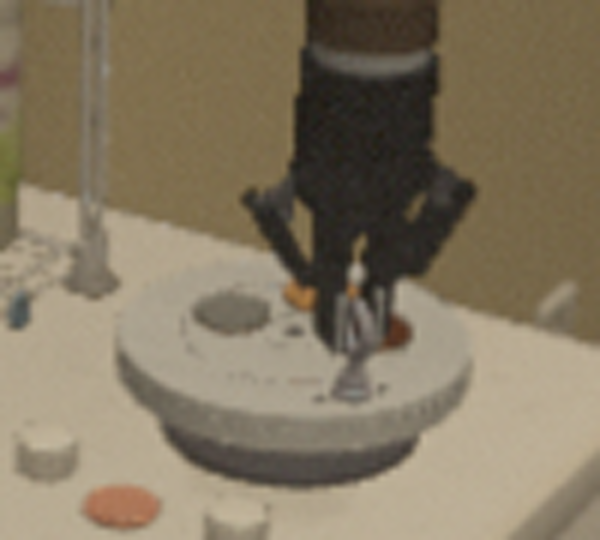

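The picture shows the ring between the fingers at about (357,320) and the boss at (352,388). It's hard to tell from it whether the pin is down, so I'll keep feeling.

Call:
drive_tool:
  increments:
    - [[0.4,0.5,0],[0,0,-0.5],0.16]
    - [[0.4,0.6,0],[0,0,-0.5],0.16]
    - [[0,0,0],[0,0,0],0.16]

```text
clock: 12.7
eef_pos: [0.4809, -0.2222, 0.0914]
tool_rot: [0.343, 0.939, -0.001, -0.0]
ft_force: [-2.1, -1.0, 0.2]
grip_width: 0.0137
grasp_force: 1.3
```

```bash
python3 st.py
```

```text
t 12.7 p [ 0.4809 -0.2222  0.0914] yaw_y 49.8 z [-0.001 -0.001 -1.   ] q [-25.  23.  -9.  58.  -0.  15.] f [-2.1 -1.   0.2] m [-0.38  0.36  0.  ] w 13.7 1.3383789716317551
```

Call:
drive_tool:
  increments:
    - [[0.4,0.5,0],[0,0,-0.5],0.16]
    - [[0.5,0.5,0],[0,0,-0.5],0.16]
    - [[0,0,0],[0,0,0],0.16]

```text
clock: 12.95
eef_pos: [0.4811, -0.2221, 0.0914]
tool_rot: [0.352, 0.936, -0.002, -0.0]
ft_force: [-4.0, -5.2, 1.3]
grip_width: 0.0133
grasp_force: 3.3
```

```bash
python3 st.py
```

```text
t 12.95 p [ 0.4811 -0.2221  0.0914] yaw_y 48.8 z [-0.002 -0.003 -1.   ] q [-25.  23.  -9.  58.  -0.  17.] f [-4.  -5.2  1.3] m [-1.01  0.81  0.04] w 13.3 3.2657200132962316
```

The wheel is stopped: force climbed to 6.5 N with no motion. Easing off, opening and lifting clear to look.

Call:
drive_tool:
  increments:
    - [[-0.9,-1.1,0],[0,0,1],0.16]
    - [[-0.9,-1.1,0],[0,0,1],0.16]
    - [[0,0,0],[0,0,0],0.3]
    - [[0,0,0],[0,0,0],0.5]
    - [[0,0,0],[0,0,0],0.6]
    - [[0,0,0],[0,0,0],0.6]
    - [[0,0,15],[0,0,0],0.6]
    - [[0,0,25],[0,0,0],0.6]

```text
clock: 13.62
eef_pos: [0.4781, -0.2218, 0.129]
tool_rot: [0.335, 0.942, 0.0, -0.003]
ft_force: [-0.4, -0.2, 0.3]
grip_width: 0.0513
grasp_force: 0.0
```

Call:
drive_tool:
  increments:
    - [[0,0,30],[0,0,0],0.6]
    - [[0,0,30],[0,0,0],0.6]
    - [[0,0,20],[0,0,0],0.6]
    - [[0,0,0],[0,0,0],0.6]

```text
clock: 13.95
eef_pos: [0.4831, -0.2241, 0.2168]
tool_rot: [0.335, 0.942, -0.0, 0.005]
ft_force: [0.2, -0.6, -0.1]
grip_width: 0.0513
grasp_force: 0.0
```

```bash
python3 st.py;  python3 - <<'E'
from h import *
c=camera("scene"); cv2.imwrite("pics/s3.png",cv2.resize(c["image"][125:180,260:335,::-1],None,fx=8,fy=8,interpolation=cv2.INTER_CUBIC))
for a in (141,142,143.5):
  for z in (.075,.102,.110,.1205,.1285):
    p=proj(c,(.5432+.082*np.cos(np.radians(a)),-.2733+.082*np.sin(np.radians(a)),z));print(a,z,((p-[260,125]+.5)*8-.5).round(0))
E
```

```text
t 13.95 p [ 0.4831 -0.2241  0.2168] yaw_y 50.9 z [ 0.009 -0.004 -1.   ] q [-25.  17.   3.  75.   0.  14.] f [ 0.2 -0.6 -0.1] m [ 0.03 -0.05 -0.02] w 51.3 0.0
141 0.075 [386. 259.]
141 0.102 [390. 202.]
141 0.11 [391. 184.]
141 0.1205 [392. 162.]
141 0.1285 [393. 144.]
142 0.075 [389. 259.]
142 0.102 [393. 201.]
142 0.11 [394. 184.]
142 0.1205 [395. 161.]
142 0.1285 [397. 144.]
143.5 0.075 [394. 258.]
143.5 0.102 [397. 201.]
143.5 0.11 [399. 183.]
143.5 0.1205 [400. 160.]
143.5 0.1285 [401. 143.]
```

View pics/s3.png

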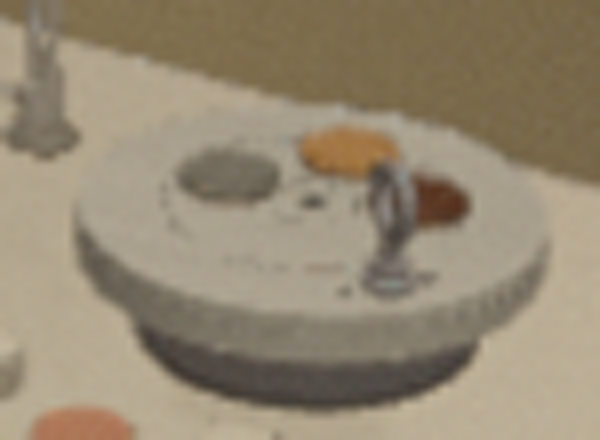

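The ring's centre is at (392,203) and its top at (392,160), which matches the projection for the pin home (z 0.102), not raised (184/144). The tiles turned with the wheel. One last numeric check of the ring height, comparing silhouettes from before and now.

```bash
python3 - <<'E'
from h import *
c=camera("scene")
for a,z in ((-155.9,.102),(-155.9,.1205),(-155.9,.075)):
    print(a,z,((proj(c,(.5432+.082*np.cos(np.radians(a)),-.2733+.082*np.sin(np.radians(a)),z))-[260,125]+.5)*8-.5).round(0))
a=cv2.imread("pics/sc.png").astype(int).sum(2); b=cv2.imread("pics/s3.png").astype(int).sum(2)
print("before col508",a[80:240:4,503:513].mean(1).round().astype(int).tolist())
print("now col391",b[140:300:4,386:396].mean(1).round().astype(int).tolist())
E
```

```text
-155.9 0.102 [507. 137.]
-155.9 0.1205 [510.  98.]
-155.9 0.075 [502. 193.]
before col508 [292, 289, 275, 269, 284, 299, 300, 291, 274, 264, 271, 282, 283, 284, 286, 288, 288, 297, 322, 336, 323, 299, 282, 272, 277, 286, 284, 291, 313, 329, 321, 321, 350, 369, 348, 330, 341, 364, 377, 399]
now col391 [383, 360, 347, 347, 349, 350, 339, 318, 292, 270, 261, 270, 287, 294, 300, 304, 312, 324, 333, 337, 323, 293, 257, 229, 218, 225, 243, 252, 267, 283, 304, 328, 338, 315, 310, 358, 390, 352, 325, 349]
```

```bash
python3 -c "
from workcell import job_done
print(job_done())"
```

```text
the job is handed in; nothing more can be done
None
```

I turned the wheel about 60° clockwise to the next notch and handed the job in at about 14 s. The pin snapped in: the wheel then stopped against a light push, and the ring stands at its home height to within about 1 mm in the camera view. The tiles turned with the wheel, and the gripper is clear above it.

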